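# Free a tested unit from its fixture with a wedge

### The job

The tested unit has to come out of the closed test fixture. Swing the latch lever out to its stop, open the cover until it stands about upright, then take the loose wedge by its grip block, lay it flat on the fixture's plate and push its nose straight in under the middle of the unit's front edge until that whole edge just lifts off its rest pads, about 3 mm. Finish still gripping the wedge there, so that the unit can be lifted out; do not touch the unit with the gripper at the end, and leave the jar, the screwdriver and the dropper bottle where they are.

Things in the scene. Friction and masses are not known exactly. Their poses are not given: they have to be found in the camera images.
- fixture: Test fixture fixed to the bench: case 270 (x) x 250 (y) x 40 mm with an aluminium top plate (z = 40). Origin at bench level; x from front (robot side) to hinge side, y left, z up; it spans x -145..125, y -125..125. On the plate: posts at x -32, y +-80 (56 mm high) under the cover's front corners, the latch post at x -32, y -115, hinge towers at x 108, y +-107.
- nest (a point): Point on the top of the fixture's plate under the middle of the unit (fixture x 30, y 0, z 40 mm), axes as the fixture's. Around it: four rest pads 6 mm high at x +-43, y +-35 mm from here, on which the unit lies, and locating blocks 12 mm high, 1.5 mm clear of the unit at the rear, sides and front corners; the front edge is open between y -31 and 31 mm.
- latch (a joint): Steel swing latch lever on the fixture's front right post, vertical axis; rad, 0 latched, grows counterclockwise from above, stop 1.6. At 0 its 40 mm hook points to fixture +y over the cover, its knob arm to fixture -x; opening swings the knob out to fixture -y. Hook clear of the cover past 1.27. Starts at 0 to 0.25; light friction, about 1 N at the knob; stays where left.
- latch_knob (a point): Upright black round knob at the end of the latch arm, 16 mm in diameter, 32 mm high on the arm. The point is on its axis, 12 mm below its top, 20 mm above the arm's top and 137 mm above the bench. Frame turns with the lever.
- latch_pivot (a point): Vertical axis of the latch lever, 75 mm from the knob's axis; the point is at the lever's underside, 107 mm above the bench.
- cover (a joint): Flat cover, 150 x 190 x 8 mm aluminium frame with clear window, level over the unit when closed, hinged along fixture y at its far side; rad, 0 closed, grows as its front rises, 1.57 upright, stop 1.75. Friction hinge: stays where left, 4 to 5 N at the bar moves it. The hook blocks it while the latch is below 1.27 rad.
- cover_bar (a point): Middle of the cover's steel pull bar: round, 10 mm in diameter, 90 mm long, parallel to fixture y, 48 mm in front of the cover's front edge and 203 mm from the hinge line; 102 mm above the bench when closed. It can turn between the fingers. Frame moves with the cover.
- cover_hinge (a point): Middle of the cover's hinge line, which runs along fixture y at fixture x = 108 mm, 102 mm above the bench.
- unit: Tested unit: aluminium and grey housing 110 x 90 x 36 mm, 0.6 to 1 kg, loose on the rest pads, underside 46 mm above the bench (6 mm above the plate). Origin at the centre of its underside, axes as the fixture's. When its front is lifted it tilts about the rear pads.
- edge_left (a point): Left end of the unit's front bottom edge (-55, 45, 0 mm in the unit's frame), 46 mm above the bench while it lies on the pads.
- edge_right (a point): Right end of the unit's front bottom edge (-55, -45, 0 mm in the unit's frame), 46 mm above the bench while it lies on the pads.
- wedge: Black plastic wedge, 98 x 30 mm, 90 g, loose, lying flat left of the fixture. Origin on its underside below the grip block's middle, x to its nose. Grip block 24 (x) x 30 (y) mm, its top 56 mm above the underside, on a foot 17 mm thick from x -13 to 15 mm, from which the nose runs on.
- wedge_tip (a point): Middle of the wedge's tip, on its underside (x = 85 mm in its frame). The nose, 30 mm wide, thickens from 3 mm here to 17 mm over 70 mm (1 in 5). Pushed along the plate it meets the unit with the tip 15 mm past the front edge, slides it back up to 1.5 mm, then lifts that edge 1 mm per 5 mm of travel; this takes 3 to 12 N.
- jar: Bystander: low glass jar with a blue cap, 56 mm in diameter, 60 mm high, left of the fixture; origin at the centre of its underside.
- screwdriver: Bystander: red-handled screwdriver, 190 mm long, lying right of the fixture.
- dropper: Bystander: white plastic dropper bottle, 44 mm in diameter, 105 mm high, far to the right; origin at the centre of its underside.
Not all that is in view belongs to the job. What is shaped like the wedge but blue or yellow is not meant.

How it is judged:
On the way, in this order (a step that is already met when the one before it is completed fails the run):
1. the latch lever is swung clear of the cover (past 1.3 rad) (value of joint latch above 1.3 rad), for 0.1 s.
2. the cover is open (past 1.2 rad) (value of joint cover above 1.2 rad), for 0.2 s.
At the end, for the whole second after the job is handed in: Both ends of the unit's front edge are 1.5 to 5.5 mm up, carried by the wedge; unit still and in its nest (5 mm), not touched by the gripper; wedge held by the fingers (over 4 N), flat on the plate (3 mm, 0.06 rad); latch past 1.3 rad, cover past 1.2 rad (z of edge_left in the frame of fixture between 0.0475 and 0.0515 m and z of edge_right in the frame of fixture between 0.0475 and 0.0515 m and contact force between wedge and unit above 0.5 N and contact force between the fingers and wedge above 4 N and contact force between each of the arm, the fingers and unit below 0.3 N and z of wedge in the frame of fixture below 0.043 m and angle between wedge's own z axis and vertical below 0.06 rad and x of unit in the frame of fixture between 0.025 and 0.035 m and y of unit in the frame of fixture between -0.005 and 0.005 m and linear speed of unit below 0.01 m/s and value of joint latch above 1.3 rad and value of joint cover above 1.2 rad); the arm keeps its last pose, push and grip.
It fails at once if the unit's front edge is forced up by more than 9 mm (z of any of edge_left, edge_right in the frame of fixture above 0.055 m).
It fails at once if a bystander is moved more than 20 mm (distance of any of jar, screwdriver, dropper from where it was at the start of the episode above 0.02 m).
It also fails if it takes over 64 s, if anything falls off the work surface, if the arm or the gripper's body presses on something with over 40 N, if the wrist force passes 120 N, or if a joint passes its speed limit or range.

### The arm

A 6-joint arm with a two-finger parallel gripper is mounted at the origin on the work surface. World frame = base frame: x ahead of the robot, y to its left, z up, the work surface at z = 0. Lengths are in m, angles in rad, forces in N, time in s.
With the tool pointing down it reaches from about 0.375 to 0.975 m from the base axis. Payload 3.8 kg.
Tool frame: the origin (TCP) lies at the very end of the fingers, on their centre line; the grasp point (between the pads) lies 19 mm behind it; z points along the fingers, y is the direction in which the jaws open and shut (so a half turn about z gives the same grasp; the last joint's range is limited). The gripper opens to 85 mm and grips with 20 to 120 N. Pads are 22 mm wide; open, the fingers measure 114 mm over their backs; the gripper's body (76 mm by 85 mm) begins 54 mm behind the grasp point. The pads swing forward as they close: fully open they stand 13 mm farther back than shut.
Start: joints at [-1.331, 0.264, 1.604, -0, 1.274, -0.037], TCP at [0.184, -0.649, 0.231] pointing down, gripper open.
Joint ranges: [-2.63, 2.63], [-0.94, 2.18], [0.31, 2.57], [-1.31, 4.45], [0, 2.66], [-2.55, 2.55]. Speed limits (rad/s): [2.57, 2.57, 3.14, 3.14, 3.14, 3.14].

### API

Orientations are given as a rotation vector (axis times angle).
In Python, from workcell import read_state, read_camera, camera_info, finish_job gives the robot as it stands. The module is installed in compiled form; this text tells all that it offers.
- The arm moves only by the tool play_rows, never from a script. Its argument "motion" is a list of rows, each a list of 5 numbers: the shift along the tool's x, y, z in units of 1000 mm (1.0 is 1000 mm), then the turn about the tool's z in units of 2 pi rad (1.0 is 2 pi rad), then the finger opening in mm, from 0 to 85.4. A call has 1 to 5 rows; each row shifts and turns the commanded pose from where the row before left it, along the tool's axes as they then stand; what a row does not reach is not made up. A row lasts 1/8 s, in which the tool goes at most 62.5 mm and 10.7 degrees, less where a joint would pass 70% of its speed; a pose out of reach is approached as far as the arm can. A call with a number of a shift or a turn outside -1 to 1 is refused whole. A call with a gripper value outside its range is refused whole. The fingers move at their own pace and stop on an object; "squeeze" is the grip in N (left out, the last holds). Time passes only in rows, so rows that do not move let the fingers close. It gives the time, the measured TCP pose, the force and the opening at its end, in the units of the state.
- read_state(): the state, without advancing time (a new reading comes with each control period).
- read_camera(name): name is "scene" or "top" or "wrist"; returns the picture (480x640x3 uint8, red, green, blue); there is no depth.
- camera_info(name): a dict with "intrinsics" (3x3 intrinsics, pixels), "dist_coeffs" ([k1, k2, p1, p2, k3] as OpenCV has them; the pictures are not rectified), "pose" (4x4, takes a point from camera to world coordinates). Camera axes: x right, y down, z forward; pixel columns grow to the right and rows downward; lengths in m; the calibration is good to about 2 mm. A picture is of the moment at which its call begins: read the wrist's pose just before it. camera_info takes no time and is no camera call; for the wrist camera it gives the pose at the moment of the call.
- finish_job(): hands the job in, once; it reports no verdict.
The state is a dict: "time": time; "q": joint angles; "joint_vel": joint speeds; "joint_torque": joint torques, N m; "tool_pos": TCP position; "tcp_rot": TCP orientation; "wrist_force": force on the tool from outside, world axes, zero at the start; "torque": the same for the moment, N m; "width": opening from 0.0 (shut) to 1.0 (fully open).
Only numpy, scipy, OpenCV 4.12 (cv2) and the standard library are available. Lean on these libraries where they do the work, as an engineer would, in place of code of your own. Each camera call takes 0.05 s, during which the arm holds its last target. There are 200 camera calls.

## Working session

There is one attempt and no reset: what is moved stays moved. The work goes in short steps, Python scripts to look and compute and a tool call to move; the robot and the scene stay as the last step left them, time stands still between calls to the robot, and variables do not carry over. Pictures are saved under pics/ and viewed, about 8 in all and at most 12, crops included, and the job is handed in when it is done.

Besides the shell and the picture viewer there is one more tool, called as a command line: name --pt "numbers of a row" for each row, then --argument value for the rest. play_rows: Moves the arm, as the interface text tells. Shifts and turns lie within -1 to 1; 1 stands for 1000 mm of shift or 2 pi rad of turn. Its arguments: {"type":"object","properties":{"motion":{"type":"array","items":{"type":"array","items":{"type":"number"}}},"squeeze":{"type":"number"}},"required":["motion"]}

```bash
mkdir -p pics; python3 - <<'E'
from workcell import *
import cv2,numpy as np
s=read_state(); print({k:np.round(v,3).tolist() for k,v in s.items()})
for n in("scene","top"):
    im=read_camera(n); cv2.imwrite(f"pics/{n}0.png",im[...,::-1]); c=camera_info(n); print(n,np.round(c["intrinsics"],1).tolist(),np.round(c["dist_coeffs"],3),np.round(c["pose"],3).tolist())
E
```

```text
{'time': 0.0, 'q': [-1.331, 0.265, 1.605, 0.0, 1.274, -0.037], 'joint_vel': [-0.001, 0.001, 0.001, -0.002, 0.0, 0.002], 'joint_torque': [-0.003, -51.512, -36.732, -0.0, 0.013, -0.0], 'tool_pos': [0.184, -0.649, 0.23], 'tcp_rot': [-3.109, -0.433, 0.0], 'wrist_force': [0.824, -0.308, 0.588], 'torque': [-0.015, 0.066, 0.052], 'width': 1.003}
scene [[581.7, 0.0, 310.4], [0.0, 581.7, 233.5], [0.0, 0.0, 1.0]] [-0.081  0.     0.     0.     0.   ] [[0.423, 0.524, -0.739, 1.564], [0.906, -0.242, 0.347, -0.45], [0.003, -0.817, -0.577, 0.916], [0.0, 0.0, 0.0, 1.0]]
top [[442.9, 0.0, 312.7], [0.0, 442.9, 239.4], [0.0, 0.0, 1.0]] [-0.085  0.     0.     0.     0.   ] [[-0.022, -0.982, 0.187, 0.344], [-0.999, 0.017, -0.029, 0.052], [0.025, -0.188, -0.982, 0.976], [0.0, 0.0, 0.0, 1.0]]
```

View pics/top0.png

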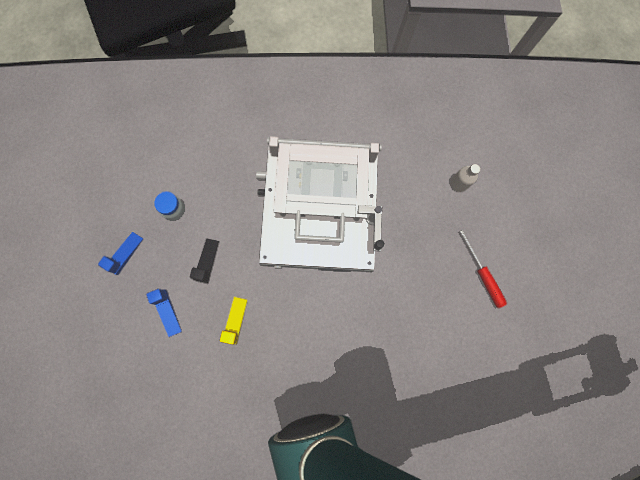

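View pics/scene0.png

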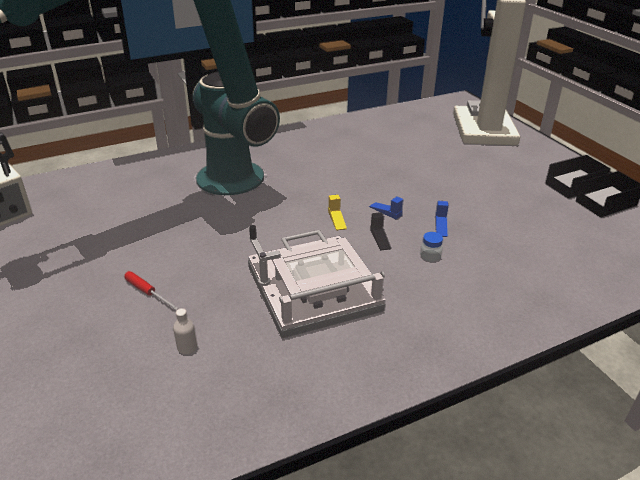

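Top view: the fixture's plate corners are near (261,264), (374,270) and so on, with the knob at (379,244) and the pull bar at about (319,240). Wedge candidates are black (206,260), blue (120,253), blue (163,312) and yellow (234,320). By the description it is the black one, nose pointing up in the image. I'll check that in one close crop.

```bash
python3 - <<'E'
import cv2
im=cv2.imread("pics/top0.png")[125:290,180:400]
cv2.imwrite("pics/crop1.png",cv2.resize(im,None,fx=3.6,fy=3.6,interpolation=cv2.INTER_CUBIC))
E
```

```text
(no output)
```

View pics/crop1.png

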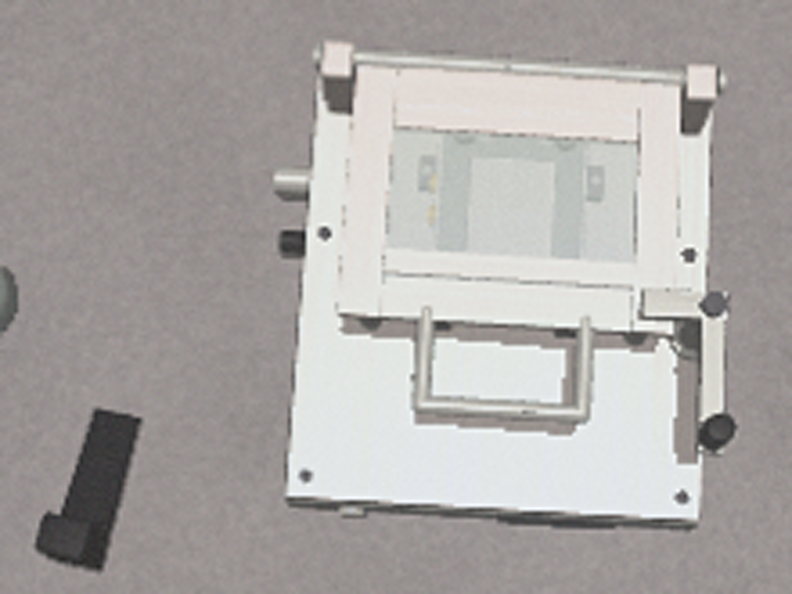

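```bash
cat > h.py <<'E'
import numpy as np,cv2
from scipy.optimize import least_squares
from scipy.spatial.transform import Rotation as R
def ray(ci,uv,z):
    K=np.array(ci["intrinsics"]);D=np.array(ci["dist_coeffs"]);T=np.array(ci["pose"])
    n=cv2.undistortPoints(np.array(uv,float).reshape(-1,1,2),K,D).reshape(-1,2)
    d=np.c_[n,np.ones(len(n))]@T[:3,:3].T
    z=np.broadcast_to(z,len(n))
    return T[:3,3]+d*((z-T[2,3])/d[:,2])[:,None]
def proj(ci,P):
    T=np.linalg.inv(np.array(ci["pose"]))
    return cv2.projectPoints(np.array(P,float),cv2.Rodrigues(T[:3,:3])[0],T[:3,3],np.array(ci["intrinsics"]),np.array(ci["dist_coeffs"]))[0].reshape(-1,2)
def fx(p,P):
    c,s=np.cos(p[2]),np.sin(p[2]);P=np.atleast_2d(np.array(P,float))
    return np.c_[p[0]+c*P[:,0]-s*P[:,1],p[1]+s*P[:,0]+c*P[:,1],P[:,2]]
E
python3 - <<'E'
from workcell import *
from h import *
ci=camera_info("top")
cr=lambda L:(np.array(L)+.5)/3.6-.5+np.array([180,125])
uv=cr([(288,497),(697,521),(420,406),(587,413)])
P=np.array([(-145,125,40),(-145,-125,40),(-95,45,102),(-95,-45,102)])/1e3
f=least_squares(lambda p:(proj(ci,fx(p,P))-uv).ravel(),[.5,0,0])
print("fixture",f.x,f.fun.round(1)); p=f.x
for n,q in dict(piv=(-.032,-.115,.107),bar=(-.095,0,.102),edge=(-.025,0,.046),hinge=(.108,0,.102)).items(): print(n,fx(p,q).round(4))
k=ray(ci,cr([(718,428)]),.149)[0]; pv=fx(p,(-.032,-.115,.107))[0]; d=k-pv
print("knob",k,np.hypot(*d[:2]),"latch",np.arctan2(d[1],d[0])-p[2]-np.pi)
t=ray(ci,cr([(98,409),(141,419)]),.003); b=ray(ci,cr([(102,570)]),0); print("tip",t,t.mean(0),"backright",b)
print("blocktop corners?",ray(ci,cr([(40,513),(90,517)]),.056))
cw=camera_info("wrist"); print(np.round(cw["pose"],3),read_state()["tool_pos"],R.from_rotvec(read_state()["tcp_rot"]).as_matrix().round(3),cw["intrinsics"])
E
```

```text
fixture [ 0.60842758  0.00554584 -0.07750321] [-1.4  0.4  2.   0.5  0.6 -0.8 -1.1 -0.1]
piv [[ 0.5676 -0.1066  0.107 ]]
bar [[0.5137 0.0129 0.102 ]]
edge [[0.5835 0.0075 0.046 ]]
hinge [[ 0.7161 -0.0028  0.102 ]]
knob [ 0.49173391 -0.09899346  0.149     ] 0.07626918459209274 latch -0.022808533150956656
tip [[0.53657517 0.25977811 0.003     ]
 [0.52978916 0.23288987 0.003     ]] [0.53318217 0.24633399 0.003     ] backright [[0.43680283 0.25589514 0.        ]]
blocktop corners? [[0.46517424 0.28095244 0.056     ]
 [0.4623651  0.25173948 0.056     ]]
[[ 0.273 -0.924 -0.268  0.252]
 [-0.962 -0.263 -0.074 -0.629]
 [-0.002  0.278 -0.961  0.373]
 [ 0.     0.     0.     1.   ]] [ 0.18429985 -0.6486377   0.23005302] [[ 0.962  0.273 -0.   ]
 [ 0.273 -0.962  0.002]
 [ 0.    -0.002 -1.   ]] [[331.29179981   0.         312.12480795]
 [  0.         331.29179981 239.08535712]
 [  0.           0.           1.        ]]
```

The close crop confirms the black wedge is the right one, with its nose towards the hinge side. The knob is at crop (718,430). Going to the knob first.

```bash
cat >> h.py <<'E'
FX=[.6084,.0055,-.0775]
def plan(tgts,step=.05,open_=85):
    """tgts: list of (x,y,z,jawyaw_deg|None); prints rows"""
    from workcell import read_state
    s=read_state();p=np.array(s["tool_pos"]);M=R.from_rotvec(s["tcp_rot"]).as_matrix()
    print("t",round(s["time"],2),"p",p.round(4),"F",np.round(s["wrist_force"],1),"w",round(s["width"]*85.4,1))
    ja=np.degrees(np.arctan2(M[1,1],M[0,1]));print("jaw",round(ja,2),"tilt",np.degrees(np.arccos(-M[2,2])).round(2))
    for t in tgts:
        q=np.array(t[:3]);j=ja if t[3] is None else t[3]
        da=(j-ja+90)%180-90
        n=int(max(1,np.ceil(np.linalg.norm(q-p)/step),np.ceil(abs(da)/10)))
        for i in range(n):
            a=np.radians(ja);y=np.array([np.cos(a),np.sin(a),0]);z=np.array([0,0,-1.]);x=np.cross(y,z)
            d=(q-p)/n
            print([round(float(v),4) for v in (d@x,d@y,d@z,-da/n/360)]+[open_],n if i==0 else "")
            ja+=da/n
        p=q
def st():plan([])
E
python3 - <<'E'
from h import *
plan([(.492,-.099,.20,-51.5),(.492,-.099,.122,None)])
E
```

```text
t 0.1 p [ 0.1843 -0.6486  0.2301] F [-0.5  0.   0.6] w 85.4
jaw -74.14 tilt 0.12
[0.0343, -0.0342, 0.0023, -0.0048, 85] 13
[0.0353, -0.0331, 0.0023, -0.0048, 85] 
[0.0363, -0.0321, 0.0023, -0.0048, 85] 
[0.0373, -0.0309, 0.0023, -0.0048, 85] 
[0.0382, -0.0298, 0.0023, -0.0048, 85] 
[0.0391, -0.0286, 0.0023, -0.0048, 85] 
[0.04, -0.0274, 0.0023, -0.0048, 85] 
[0.0408, -0.0262, 0.0023, -0.0048, 85] 
[0.0415, -0.0249, 0.0023, -0.0048, 85] 
[0.0423, -0.0237, 0.0023, -0.0048, 85] 
[0.043, -0.0224, 0.0023, -0.0048, 85] 
[0.0436, -0.021, 0.0023, -0.0048, 85] 
[0.0443, -0.0197, 0.0023, -0.0048, 85] 
[0.0, 0.0, 0.039, -0.0, 85] 2
[0.0, 0.0, 0.039, -0.0, 85]
```

play_rows --pt "0.034 -0.034 0 -0.005 85" --pt "0.035 -0.033 0 -0.005 85" --pt "0.036 -0.032 0 -0.005 85" --pt "0.037 -0.031 0 -0.005 85" --pt "0.038 -0.03 0 -0.005 85" --squeeze 25

```text
time: 0.72
tool_pos: [0.3013, -0.4366, 0.2308]
tcp_rot: [-3.067, -0.677, 0.0]
wrist_force: [-0.1, 1.1, -0.4]
width: 0.996
```

play_rows --pt "0.039 -0.029 0 -0.005 60" --pt "0.04 -0.027 0 -0.005 60" --pt "0.041 -0.026 0 -0.005 60" --pt "0.042 -0.025 0 -0.005 60" --pt "0.042 -0.024 0 -0.005 60"

```text
time: 1.35
tool_pos: [0.4183, -0.2241, 0.231]
tcp_rot: [-3.005, -0.916, 0.0]
wrist_force: [0.6, 0.5, 0.2]
width: 0.706
```

```bash
python3 - <<'E'
from h import *
from workcell import *
plan([(.492,-.099,.20,-51.5),(.492,-.099,.122,None)])
ci=camera_info("wrist");im=read_camera("wrist");cv2.imwrite("pics/w1.png",im[...,::-1]);np.save("pics/w1.npy",ci["pose"])
E
```

```text
t 1.35 p [ 0.4183 -0.2241  0.231 ] F [0.6 0.5 0.2] w 60.3
jaw -56.09 tilt 0.01
[0.0437, -0.0209, 0.0103, -0.0043, 85] 3
[0.0442, -0.0197, 0.0103, -0.0043, 85] 
[0.0447, -0.0185, 0.0103, -0.0043, 85] 
[0.0, 0.0, 0.039, -0.0, 85] 2
[0.0, 0.0, 0.039, -0.0, 85]
```

View pics/w1.png

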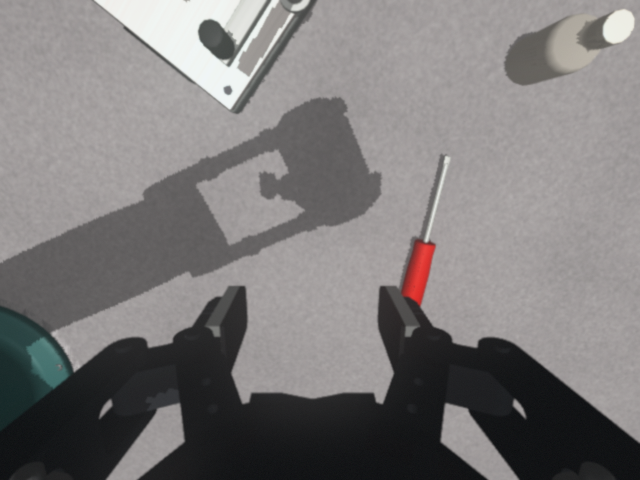

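The wrist view shows the knob top at about (211,34), the fixture's front-right plate corner at (233,110), and the screwdriver and dropper off to the right.

```bash
python3 - <<'E'
from h import *
from workcell import *
ci=camera_info("wrist");ci["pose"]=np.load("pics/w1.npy")
print(ray(ci,[(210,33),(234,108)],[.149,.04]), fx(FX,[(-.145,-.125,.04),(-.107,-.115,.137)]))
E
```

```text
[[ 0.49450213 -0.0986048   0.149     ]
 [ 0.46173057 -0.10541204  0.04      ]] [[ 0.45415743 -0.10789854  0.04      ]
 [ 0.49281759 -0.10087061  0.137     ]]
```

play_rows --pt "0.044 -0.021 0.01 -0.004 60" --pt "0.044 -0.02 0.01 -0.004 60" --pt "0.044 -0.018 0.01 -0.004 60"

```text
time: 1.78
tool_pos: [0.492, -0.1, 0.2007]
tcp_rot: [-2.968, -1.028, 0.0]
wrist_force: [0.4, -0.4, 0.4]
width: 0.706
```

play_rows --pt "0.001 -0.001 0.038 0 60" --pt "0 0 0.038 0 60" --pt "0 0 0 0 8" --pt "0 0 0 0 8" --pt "0 0 0 0 8"

```text
time: 2.4
tool_pos: [0.4932, -0.1005, 0.1272]
tcp_rot: [2.967, 1.026, 0.004]
wrist_force: [0.9, 0.1, -0.4]
width: 0.173
```

play_rows --pt "0 0 0 0 8" --pt "0 0 0 0 8"

```text
time: 2.65
tool_pos: [0.4931, -0.1004, 0.127]
tcp_rot: [2.967, 1.027, 0.004]
wrist_force: [0.2, -0.9, 5.3]
width: 0.173
```

```bash
python3 - <<'E'
from h import *
from workcell import *
s=read_state();p0=np.array(s["tool_pos"])
# arc about pivot from current point; pivot = knob + 75mm along fixture +x (latch~0)
pv=fx(FX,(-.032,-.115,0))[0]; d=p0-pv; a0=np.arctan2(d[1],d[0]);print(np.hypot(*d[:2]),a0-np.pi-FX[2])
r=.0755
th=np.linspace(.1,1.55,11); T=[(pv[0]-r*np.cos(t+FX[2]),pv[1]-r*np.sin(t+FX[2]),p0[2],None) for t in th]
plan(T,open_=8)
E
```

```text
0.07473757195481268 -0.005975493507074728
t 2.65 p [ 0.4931 -0.1004  0.127 ] F [ 0.2 -0.9  5.3] w 14.8
jaw -51.83 tilt 0.19
[-0.0057, 0.0056, 0.0, -0.0, 8] 1
[-0.0059, 0.0092, 0.0, -0.0, 8] 1
[-0.0045, 0.01, 0.0, -0.0, 8] 1
[-0.003, 0.0105, 0.0, -0.0, 8] 1
[-0.0015, 0.0108, 0.0, -0.0, 8] 1
[0.0001, 0.0109, 0.0, -0.0, 8] 1
[0.0017, 0.0108, 0.0, -0.0, 8] 1
[0.0032, 0.0105, 0.0, -0.0, 8] 1
[0.0047, 0.0099, 0.0, -0.0, 8] 1
[0.0061, 0.0091, 0.0, -0.0, 8] 1
[0.0073, 0.0081, 0.0, -0.0, 8] 1
```

play_rows --pt "-0.006 0.006 -0.003 0 8" --pt "-0.006 0.009 0 0 8" --pt "-0.0045 0.01 0 0 8" --pt "-0.003 0.0105 0 0 8" --pt "-0.0015 0.0108 0 0 8"

```text
time: 3.28
tool_pos: [0.5013, -0.1495, 0.1272]
tcp_rot: [-2.966, -1.028, 0.009]
wrist_force: [-6.9, 0.7, 0.2]
width: 0.168
```

play_rows --pt "0 0.011 0 0 8" --pt "0.0017 0.0108 0 0 8" --pt "0.003 0.0105 0 0 8" --pt "0.0047 0.01 0 0 8" --pt "0.006 0.009 0 0 8"

```text
time: 3.9
tool_pos: [0.5466, -0.1809, 0.1275]
tcp_rot: [-2.968, -1.027, 0.005]
wrist_force: [-5.7, -2.2, -1.4]
width: 0.172
```

```bash
python3 - <<'E'
from h import *
from workcell import *
s=read_state();p0=np.array(s["tool_pos"])
pv=fx(FX,(-.032,-.115,0))[0]; d=p0-pv; a0=np.arctan2(d[1],d[0])%(2*np.pi);print(np.hypot(*d[:2]),a0-np.pi-FX[2]);st()
E
```

```text
0.07716278919384945 1.3733048338973524
t 3.9 p [ 0.5466 -0.1809  0.1275] F [-5.7 -2.2 -1.4] w 14.7
jaw -51.83 tilt 0.19
```

play_rows --pt "0.007 0.008 0 0 8" --pt "0.004 0.003 0 0 8" --pt "0 0 0 0 8" --pt "0 0 0 0 60" --pt "0 0 0 0 60"

```text
time: 4.53
tool_pos: [0.5651, -0.182, 0.1295]
tcp_rot: [2.967, 1.027, 0.005]
wrist_force: [1.4, 0.1, 0.2]
width: 0.591
```

```bash
python3 - <<'E'
from h import *
from workcell import *
s=read_state();p0=np.array(s["tool_pos"])
pv=fx(FX,(-.032,-.115,0))[0]; d=p0-pv; a0=np.arctan2(d[1],d[0])%(2*np.pi);print(np.hypot(*d[:2]),a0-np.pi-FX[2])
b=fx(FX,(-.093,0,0))[0]
plan([(*p0[:2],.19,None),(b[0]-.06,b[1]-.03,.24,-4.4)],open_=40)
E
```

```text
0.07538808111330444 1.6152414938530877
t 4.53 p [ 0.5651 -0.182   0.1295] F [1.4 0.1 0.2] w 50.5
jaw -51.83 tilt 0.23
[0.0, 0.0, -0.0302, -0.0, 40] 2
[0.0, 0.0, -0.0302, -0.0, 40] 
[0.0032, -0.0394, -0.01, -0.0263, 40] 5
[0.0096, -0.0384, -0.01, -0.0263, 40] 
[0.0158, -0.0363, -0.01, -0.0263, 40] 
[0.0216, -0.0332, -0.01, -0.0263, 40] 
[0.0267, -0.0292, -0.01, -0.0263, 40]
```

play_rows --pt "0 0 -0.03 0 60" --pt "0 0 -0.03 0 60"

```text
time: 4.78
tool_pos: [0.5641, -0.1817, 0.1895]
tcp_rot: [2.968, 1.027, 0.003]
wrist_force: [0.0, -0.1, 0.0]
width: 0.708
```

play_rows --pt "0.003 -0.039 -0.01 -0.026 40" --pt "0.01 -0.038 -0.01 -0.026 40" --pt "0.016 -0.036 -0.01 -0.026 40" --pt "0.022 -0.033 -0.01 -0.026 40" --pt "0.027 -0.029 -0.01 -0.026 40"

```text
time: 5.4
tool_pos: [0.4564, -0.0152, 0.2398]
tcp_rot: [2.31, 2.127, 0.005]
wrist_force: [-0.4, 0.6, -0.7]
width: 0.47
```

```bash
python3 - <<'E'
from h import *
from workcell import *
st()
ci=camera_info("wrist");im=read_camera("wrist");cv2.imwrite("pics/w2.png",im[...,::-1]);np.save("pics/w2.npy",ci["pose"])
E
```

```text
t 5.4 p [ 0.4564 -0.0152  0.2398] F [-0.4  0.6 -0.7] w 40.2
jaw -4.72 tilt 0.2
```

View pics/w2.png

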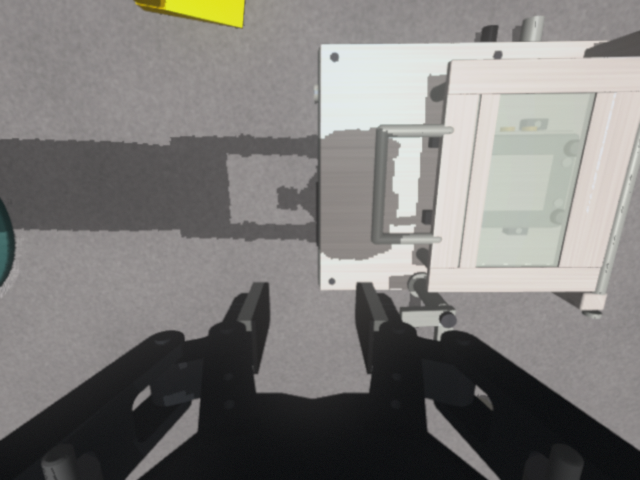

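Wrist view: the latch is swung out, with its hook off the cover. Plate front corners are at (320,44) and (320,290), and the pull bar runs from (384,126) to (379,242).

```bash
python3 - <<'E'
from h import *
from workcell import *
ci=camera_info("wrist");ci["pose"]=np.load("pics/w2.npy")
uv=np.array([(320,44),(320,290),(384,124),(379,243)],float)
P=np.array([(-145,125,40),(-145,-125,40),(-95,45,102),(-95,-45,102)])/1e3
f=least_squares(lambda p:(proj(ci,fx(p,P))-uv).ravel(),[.6,0,-.07]);print(f.x,f.fun.round(1))
print(ray(ci,uv,P[:,2]))
b=fx(f.x,(-.095,0,.102))[0];print(b,fx(FX,(-.095,0,.1)))
plan([(b[0],b[1],.2,np.degrees(f.x[2])),(b[0],b[1],.085,None)],open_=40)
E
```

```text
[ 0.61237449  0.00966774 -0.07105697] [-0.5 -3.2  0.6  1.7  0.1  6.2 -0.  -5. ]
[[ 0.47691743  0.14201886  0.04      ]
 [ 0.45838875 -0.1025411   0.04      ]
 [ 0.52081396  0.06597605  0.102     ]
 [ 0.51431606 -0.03308208  0.102     ]]
[0.51761422 0.01641247 0.102     ] [[0.51368515 0.01285513 0.1       ]]
t 5.45 p [ 0.4545 -0.0121  0.241 ] F [-2.6  3.   0.3] w 39.6
jaw -4.36 tilt 0.26
[0.0166, 0.0304, 0.0205, -0.0004, 40] 2
[0.0165, 0.0304, 0.0205, -0.0004, 40] 
[0.0, 0.0, 0.0383, -0.0, 40] 3
[0.0, 0.0, 0.0383, -0.0, 40] 
[0.0, 0.0, 0.0383, -0.0, 40]
```

play_rows --pt "0.0155 0.0305 0.02 0 40" --pt "0.0155 0.0305 0.02 0 40" --pt "0 0 0 0 40"

```text
time: 5.82
tool_pos: [0.5207, 0.0101, 0.1972]
tcp_rot: [-2.315, -2.123, 0.0]
wrist_force: [-0.5, 0.1, 0.0]
width: 0.468
```

```bash
sed -i 's/^FX=.*/FX=[.6123,.0092,-.073]/' h.py; python3 - <<'E'
from h import *
plan([(.5165,.0155,.085,None)],open_=40)
E
```

```text
t 5.83 p [0.5207 0.0101 0.1972] F [-0.5  0.1  0. ] w 39.9
jaw -4.97 tilt 0.05
[0.0017, -0.0016, 0.0374, -0.0, 40] 3
[0.0017, -0.0016, 0.0374, -0.0, 40] 
[0.0017, -0.0016, 0.0374, -0.0, 40]
```

play_rows --pt "0.0015 -0.0015 0.037 0 40" --pt "0.0015 -0.0015 0.037 0 40" --pt "0.0015 -0.0015 0.037 0 40" --pt "0 0 0 0 4" --pt "0 0 0 0 4"

```text
time: 6.45
tool_pos: [0.5156, 0.0138, 0.0887]
tcp_rot: [2.317, 2.122, 0.0]
wrist_force: [-1.5, -0.1, -3.4]
width: 0.103
```

play_rows --pt "0 0 0 0 4" --pt "0 0 0 0 4" --pt "0 0 0 0 4" --squeeze 40

```text
time: 6.82
tool_pos: [0.5157, 0.0138, 0.0884]
tcp_rot: [2.316, 2.122, 0.001]
wrist_force: [-5.6, -0.6, 4.2]
width: 0.097
```

```bash
python3 - <<'E'
from h import *
from workcell import *
p0=np.array(read_state()["tool_pos"])
u=np.array([np.cos(FX[2]),np.sin(FX[2]),0]);h=p0+.203*u
print(h,fx(FX,(.108,0,.1)))
plan([tuple(h-.203*np.cos(a)*u+[0,0,.203*np.sin(a)])+(None,) for a in np.linspace(.1,1.5,15)],open_=4)
E
```

```text
[ 0.71817787 -0.00103307  0.08837961] [[0.72001236 0.001323   0.1       ]]
t 6.83 p [0.5157 0.0138 0.0884] F [-5.6 -0.6  4.2] w 8.3
jaw -5.02 tilt 0.05
[0.0, 0.001, -0.0203, -0.0, 4] 1
[0.0, 0.003, -0.0201, -0.0, 4] 1
[0.0001, 0.005, -0.0197, -0.0, 4] 1
[0.0001, 0.007, -0.0191, -0.0, 4] 1
[0.0001, 0.0088, -0.0183, -0.0, 4] 1
[0.0002, 0.0106, -0.0173, -0.0, 4] 1
[0.0002, 0.0123, -0.0162, -0.0, 4] 1
[0.0002, 0.0138, -0.0148, -0.0, 4] 1
[0.0002, 0.0152, -0.0134, -0.0, 4] 1
[0.0002, 0.0165, -0.0118, -0.0, 4] 1
[0.0003, 0.0176, -0.0101, -0.0, 4] 1
[0.0003, 0.0185, -0.0083, -0.0, 4] 1
[0.0003, 0.0193, -0.0064, -0.0, 4] 1
[0.0003, 0.0198, -0.0044, -0.0, 4] 1
[0.0003, 0.0201, -0.0024, -0.0, 4] 1
```

Gripped on the bar. Opening the cover along the arc.

play_rows --pt "0 0.001 -0.02 0 4" --pt "0 0.003 -0.02 0 4" --pt "0 0.005 -0.0197 0 4" --pt "0 0.007 -0.019 0 4" --pt "0 0.009 -0.018 0 4"

```text
time: 7.45
tool_pos: [0.5383, 0.012, 0.1838]
tcp_rot: [-2.314, -2.119, 0.006]
wrist_force: [-7.5, 0.9, -3.7]
width: 0.094
```

play_rows --pt "0 0.0106 -0.0173 0 4" --pt "0 0.0123 -0.0162 0 4" --pt "0 0.0138 -0.0148 0 4" --pt "0 0.0152 -0.0134 0 4" --pt "0 0.0165 -0.0118 0 4"

```text
time: 8.07
tool_pos: [0.606, 0.0068, 0.2616]
tcp_rot: [-2.313, -2.119, 0.004]
wrist_force: [-16.4, 2.3, 15.7]
width: 0.101
```

play_rows --pt "0 0.0176 -0.01 0 4" --pt "0 0.0185 -0.0083 0 4" --pt "0 0.0193 -0.0064 0 4" --pt "0 0.0198 -0.0044 0 4" --pt "0 0.02 -0.0024 0 4"

```text
time: 8.7
tool_pos: [0.7051, -0.0011, 0.2933]
tcp_rot: [2.315, 2.122, 0.008]
wrist_force: [-4.8, 3.7, 4.6]
width: 0.095
```

```bash
python3 - <<'E'
from h import *
from workcell import *
st();p=np.array(read_state()["tool_pos"])
h=fx(FX,(.108,0,.0884))[0];u=np.array([np.cos(FX[2]),np.sin(FX[2]),0])
print("cover",np.arctan2(p[2]-h[2],-(p-h)@u),np.hypot(p[2]-h[2],(p-h)@u))
E
```

```text
t 8.7 p [ 0.7051 -0.0011  0.2933] F [-4.8  3.7  4.6] w 8.1
jaw -4.99 tilt 0.31
cover 1.499209369518441 0.2054082087977224
```

play_rows --pt "0 0 0 0 30" --pt "0 0 0 0 40" --pt "0 0 -0.03 0 40" --pt "0 0 -0.04 0 40"

```text
time: 9.2
tool_pos: [0.7022, -0.0028, 0.3577]
tcp_rot: [-2.315, -2.12, 0.004]
wrist_force: [0.4, -0.0, 0.5]
width: 0.469
```

```bash
python3 - <<'E'
from h import *
plan([(.46,.17,.25,-14)],step=.055,open_=60)
E
```

```text
t 9.2 p [ 0.7022 -0.0028  0.3577] F [ 0.4 -0.   0.5] w 40.1
jaw -5.04 tilt 0.19
[0.0251, -0.0427, 0.0179, 0.0041, 60] 6
[0.024, -0.0434, 0.0179, 0.0041, 60] 
[0.0229, -0.044, 0.0179, 0.0041, 60] 
[0.0217, -0.0446, 0.0179, 0.0041, 60] 
[0.0206, -0.0451, 0.0179, 0.0041, 60] 
[0.0194, -0.0456, 0.0179, 0.0041, 60]
```

play_rows --pt "0.025 -0.043 0.01 0.004 60" --pt "0.024 -0.043 0.015 0.004 60" --pt "0.023 -0.044 0.02 0.004 60" --pt "0.022 -0.045 0.02 0.004 60" --pt "0.02 -0.045 0.02 0.004 60"

```text
time: 9.82
tool_pos: [0.4992, 0.1412, 0.2735]
tcp_rot: [2.446, 1.97, 0.002]
wrist_force: [0.2, -0.2, 0.1]
width: 0.701
```

play_rows --pt "0.02 -0.045 0.02 0.004 60" --pt "0 0 0 0 60" --pt "0 0 0 0 60"

```text
time: 10.2
tool_pos: [0.4617, 0.1697, 0.2547]
tcp_rot: [2.468, 1.942, 0.003]
wrist_force: [0.3, -0.2, -0.5]
width: 0.705
```

```bash
python3 - <<'E'
from h import *
from workcell import *
st()
ci=camera_info("wrist");im=read_camera("wrist");cv2.imwrite("pics/w3.png",im[...,::-1]);np.save("pics/w3.npy",ci["pose"])
E
```

```text
t 10.2 p [0.4617 0.1697 0.2547] F [ 0.3 -0.2 -0.5] w 60.2
jaw -13.62 tilt 0.12
```

View pics/w3.png

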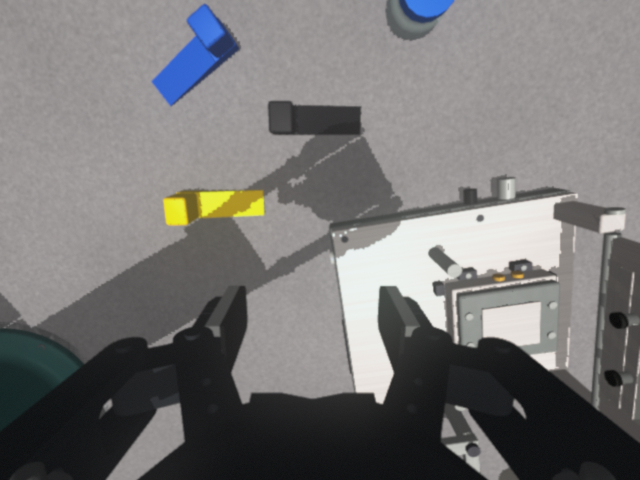

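Wrist view: cover upright at right, unit visible in its nest. The black wedge has its block top at about (281,117) and its tip edge at (360,107)–(360,134). The yellow one is at (215,207), the blue one at (195,55), and the jar at (420,10).

```bash
python3 - <<'E'
from h import *
from workcell import *
ci=camera_info("wrist");ci["pose"]=np.load("pics/w3.npy")
im=cv2.imread("pics/w3.png")
m=(im.max(2)<75)[85:150,250:380].astype(np.uint8)
n,l,s,c=cv2.connectedComponentsWithStats(m);k=1+s[1:,4].argmax();print(s[k]+[250,85,0,0,0],)
uv=np.array([(360.5,107),(360.5,134),(293,102.5),(270,102.5)],float)
P=np.array([(85,15,3),(85,-15,3),(12,15,56),(-12,15,56)])/1e3
f=least_squares(lambda p:(proj(ci,fx(p,P))-uv).ravel(),[.45,.267,-.24]);print(f.x,f.fun.round(1))
print(ray(ci,uv,P[:,2]))
w=f.x
plan([(w[0],w[1],.12,np.degrees(w[2])),(w[0],w[1],.026,None)],open_=60)
E
```

```text
[ 269  102   91   33 2276]
[ 0.45477824  0.26777239 -0.21743894] [ 1.2 -0.6  0.6  0.9  0.3 -0.3 -1.8  0.2]
[[0.53959055 0.2638119  0.003     ]
 [0.53407184 0.23591875 0.003     ]
 [0.46939553 0.27962321 0.056     ]
 [0.44804911 0.28476149 0.056     ]]
t 10.25 p [0.4623 0.1695 0.2551] F [1.  0.1 0.6] w 60.3
jaw -13.67 tilt 0.15
[0.0234, -0.0076, 0.0338, -0.0008, 60] 4
[0.0235, -0.0075, 0.0338, -0.0008, 60] 
[0.0235, -0.0074, 0.0338, -0.0008, 60] 
[0.0235, -0.0073, 0.0338, -0.0008, 60] 
[0.0, 0.0, 0.047, -0.0, 60] 2
[0.0, 0.0, 0.047, -0.0, 60]
```

play_rows --pt "0.0235 -0.0075 0.034 -0.001 60" --pt "0.0235 -0.0075 0.034 -0.001 60" --pt "0.0235 -0.0075 0.034 -0.001 60" --pt "0.0235 -0.0075 0.034 0 60"

```text
time: 10.75
tool_pos: [0.4556, 0.2686, 0.118]
tcp_rot: [2.453, 1.962, 0.004]
wrist_force: [0.3, 0.6, 0.0]
width: 0.702
```

play_rows --pt "0 0 0.047 0 60" --pt "0 0 0.047 0 60" --pt "0 0 0 0 40" --pt "0 0 0 0 15" --pt "0 0 0 0 15" --squeeze 60

```text
time: 11.38
tool_pos: [0.4558, 0.269, 0.0266]
tcp_rot: [2.451, 1.963, 0.008]
wrist_force: [0.3, 0.0, 0.3]
width: 0.272
```

play_rows --pt "0 0 0 0 15" --pt "0 0 0 0 15" --pt "0 0 0 0 15"

```text
time: 11.75
tool_pos: [0.4546, 0.2687, 0.0258]
tcp_rot: [2.451, 1.964, 0.005]
wrist_force: [-0.3, -0.7, 6.7]
width: 0.27
```

```bash
python3 - <<'E'
from h import *
t=fx(FX,(-.128,0,.13))[0];print(t)
plan([(.4546,.2687,.13,None),(*t,-4.2)],open_=15)
E
```

```text
[0.4846409 0.0185357 0.13     ]
t 11.75 p [0.4546 0.2687 0.0258] F [-0.3 -0.7  6.7] w 23.0
jaw -12.57 tilt 0.18
[-0.0, -0.0, -0.0347, -0.0, 15] 3
[-0.0, -0.0, -0.0347, -0.0, 15] 
[-0.0, -0.0, -0.0347, -0.0, 15] 
[-0.0396, 0.014, 0.0, -0.0039, 15] 6
[-0.0399, 0.013, 0.0, -0.0039, 15] 
[-0.0402, 0.012, 0.0, -0.0039, 15] 
[-0.0405, 0.011, 0.0, -0.0039, 15] 
[-0.0408, 0.01, 0.0, -0.0039, 15] 
[-0.041, 0.009, 0.0, -0.0039, 15]
```

play_rows --pt "0 0 -0.02 0 15" --pt "0 0 -0.042 0 15" --pt "0 0 -0.042 0 15" --pt "-0.02 0.007 0 0 15" --pt "-0.04 0.0135 0 -0.004 15"

```text
time: 12.38
tool_pos: [0.4608, 0.2057, 0.1293]
tcp_rot: [2.423, 1.999, 0.004]
wrist_force: [0.7, -0.3, -1.7]
width: 0.272
```

play_rows --pt "-0.04 0.013 0 -0.004 15" --pt "-0.04 0.012 0 -0.004 15" --pt "-0.04 0.011 0 -0.004 15" --pt "-0.04 0.01 0 -0.004 15" --pt "-0.022 0.003 0 -0.003 15"

```text
time: 13.0
tool_pos: [0.4814, 0.0159, 0.1281]
tcp_rot: [2.304, 2.135, -0.0]
wrist_force: [-0.2, 0.8, -1.0]
width: 0.27
```

```bash
python3 - <<'E'
from h import *
t=fx(FX,(-.128,0,.13))[0]
plan([(*t,-4.2)],open_=15)
E
```

```text
t 13.0 p [0.4814 0.0159 0.1281] F [-0.2  0.8 -1. ] w 23.1
jaw -4.34 tilt 0.02
[0.0029, 0.003, -0.0019, -0.0004, 15] 1
```

play_rows --pt "0.003 0.003 0.02 0 15" --pt "0 0 0.025 0 15" --pt "0 0 0 0 15"

```text
time: 13.38
tool_pos: [0.4823, 0.0203, 0.081]
tcp_rot: [-2.301, -2.134, 0.006]
wrist_force: [-0.2, 0.6, -0.6]
width: 0.271
```

```bash
python3 - <<'E'
from h import *
from workcell import *
st()
ci=camera_info("wrist");im=read_camera("wrist");cv2.imwrite("pics/w4.png",im[...,::-1]);np.save("pics/w4.npy",ci["pose"])
im=read_camera("top");cv2.imwrite("pics/top1.png",im[...,::-1])
E
```

```text
t 13.38 p [0.4823 0.0203 0.081 ] F [-0.2  0.6 -0.6] w 23.2
jaw -4.31 tilt 0.3
```

View pics/w4.png

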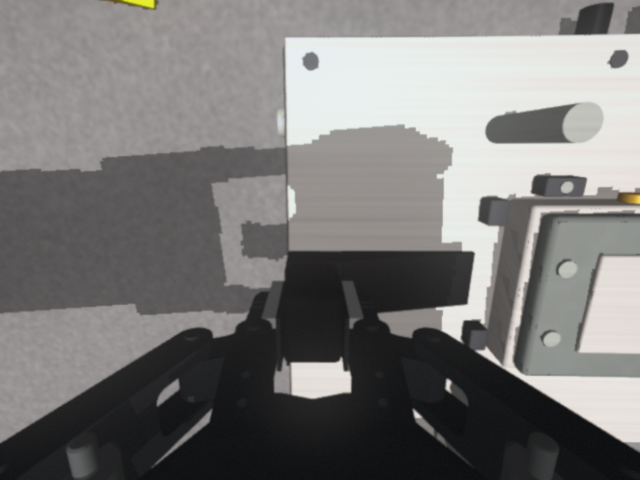

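Wrist view: the wedge is held square, tip edge from (474,252) to (468,305). The front locating blocks are at (492,210) and (475,335), and the plate's front-left corner is at (286,38).

```bash
python3 - <<'E'
from h import *
from workcell import *
ci=camera_info("wrist");ci["pose"]=np.load("pics/w4.npy")
def tofx(P):
    c,s=np.cos(FX[2]),np.sin(FX[2]);d=P[:,:2]-FX[:2];return np.c_[d@[c,s],d@[-s,c]]
for n,uv,z in [("tip",[(474,252),(468,305)],.058),("wedge left edge rear",[(350,252)],.055+.0),("corner",[(286,38)],.04),("blocks inner top",[(480,223),(466,322)],.052),("posttop",[(583,122)],.096),("plate left edge",[(300,38),(620,37)],.04)]:
    P=ray(ci,uv,z);print(n,P.round(4).tolist(),"fix",tofx(P).round(4).tolist())
E
python3 - <<'E'
import cv2
im=cv2.imread("pics/w4.png")[180:380,400:640]
cv2.imwrite("pics/w4c.png",cv2.resize(im,None,fx=3,fy=3,interpolation=cv2.INTER_CUBIC))
E
```

```text
tip [[0.5674, 0.0308, 0.058], [0.5659, 0.0003, 0.058]] fix [[-0.0464, 0.0182], [-0.0456, -0.0123]]
wedge left edge rear [[0.5032, 0.0345, 0.055]] fix [[-0.1106, 0.0172]]
corner [[0.4781, 0.1416, 0.04]] fix [[-0.1435, 0.1222]]
blocks inner top [[0.5724, 0.0446, 0.052], [0.5682, -0.0138, 0.052]] fix [[-0.0423, 0.0324], [-0.0423, -0.0262]]
posttop [[0.5845, 0.0913, 0.096]] fix [[-0.0337, 0.0798]]
plate left edge [[0.4849, 0.141, 0.04], [0.6379, 0.1285, 0.04]] fix [[-0.1367, 0.1222], [0.0168, 0.1208]]
```

View pics/w4c.png

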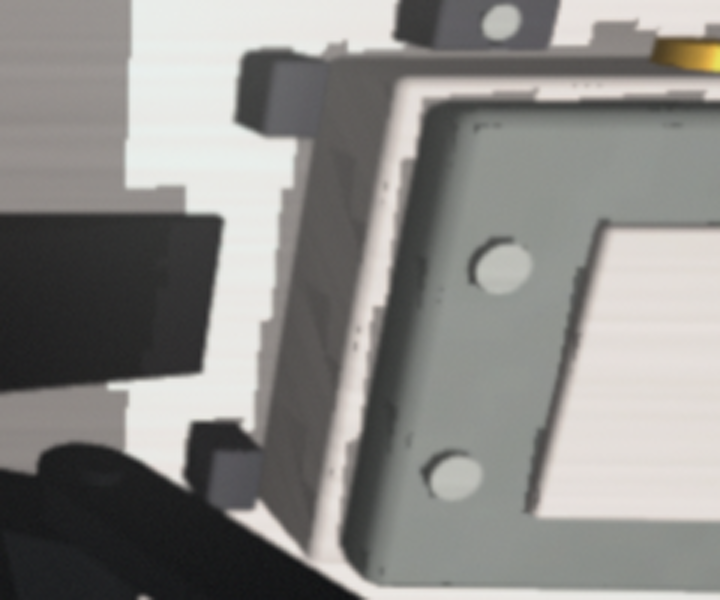

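The blocks confirm the fixture's centre line. The wedge sits about 3 mm to the left of it, so I'll correct that and lower to the plate.

play_rows --pt "-0.0025 0 0.006 0 15" --pt "0 0 0.005 0 15" --pt "0 0 0.001 0 15" --pt "0 0 0 0 15"

```text
time: 13.98
tool_pos: [0.4845, 0.0179, 0.071]
tcp_rot: [-2.303, -2.137, 0.0]
wrist_force: [-0.2, -0.0, -1.6]
width: 0.277
```

play_rows --pt "0 0 0.001 0 15" --pt "0 0 0.001 0 15" --pt "0 0 0.001 0 15" --pt "0 0 0 0 15"

```text
time: 14.48
tool_pos: [0.4844, 0.0179, 0.0679]
tcp_rot: [-2.303, -2.136, 0.0]
wrist_force: [0.8, 0.2, -0.5]
width: 0.267
```

play_rows --pt "0 0 0.001 0 15" --pt "0 0 0.001 0 15" --pt "0 0 0 0 15"

```text
time: 14.85
tool_pos: [0.4845, 0.0179, 0.0659]
tcp_rot: [-2.303, -2.136, 0.0]
wrist_force: [-0.6, 0.3, -1.7]
width: 0.273
```

play_rows --pt "0 0 0.0005 0 15" --pt "0 0 0.0005 0 15" --pt "0 0 0 0 15"

```text
time: 15.22
tool_pos: [0.4846, 0.0179, 0.0657]
tcp_rot: [-2.303, -2.136, 0.0]
wrist_force: [-4.1, -0.8, 4.4]
width: 0.267
```

play_rows --pt "0 0.005 0 0 15" --pt "0 0.006 0 0 15" --pt "0 0.006 0 0 15" --pt "0 0.006 0 0 15" --pt "0 0.003 0 0 15" --squeeze 80

```text
time: 15.85
tool_pos: [0.5101, 0.016, 0.0658]
tcp_rot: [-2.302, -2.136, 0.002]
wrist_force: [-6.1, -0.1, 8.8]
width: 0.266
```

play_rows --pt "0 0.0015 0 0 15" --pt "0 0.0015 0 0 15" --pt "0 0 0 0 15"

```text
time: 16.23
tool_pos: [0.5132, 0.0158, 0.0658]
tcp_rot: [-2.303, -2.136, 0.001]
wrist_force: [-4.2, -0.1, 5.7]
width: 0.269
```

play_rows --pt "0 0.0015 0 0 15" --pt "0 0.0015 0 0 15" --pt "0 0 0 0 15"

```text
time: 16.6
tool_pos: [0.5161, 0.0156, 0.0658]
tcp_rot: [-2.303, -2.136, 0.001]
wrist_force: [-5.0, -0.1, 7.2]
width: 0.267
```

play_rows --pt "0 0.0015 0 0 15" --pt "0 0.0015 0 0 15" --pt "0 0 0 0 15"

```text
time: 16.98
tool_pos: [0.5167, 0.0155, 0.0659]
tcp_rot: [-2.3, -2.134, 0.007]
wrist_force: [-14.3, 0.8, 15.4]
width: 0.266
```

```bash
cat > look.py <<'E'
import sys
from h import *
from workcell import *
st();p=np.array(read_state()["tool_pos"])
c,s=np.cos(FX[2]),np.sin(FX[2]);d=p[:2]-FX[:2];print("tip fix",d@[c,s]+.085,d@[-s,c])
ci=camera_info("wrist");im=read_camera("wrist");n=sys.argv[1]
cv2.imwrite(f"pics/{n}.png",cv2.resize(im[60:480,260:640,::-1],None,fx=1.4,fy=1.4,interpolation=cv2.INTER_CUBIC));np.save(f"pics/{n}.npy",ci["pose"])
E
python3 look.py w5
```

```text
t 16.98 p [0.5167 0.0155 0.0659] F [-14.3   0.8  15.4] w 22.7
jaw -4.3 tilt 0.35
tip fix -0.010839769217285189 -0.0006469342991032041
```

View pics/w5.png

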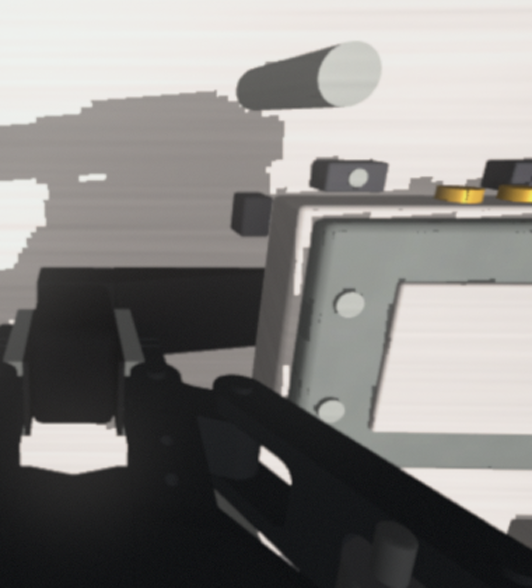

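Wrist view: the nose has just gone under the unit's front edge at (262,300). Contact came with the tip at about 15 mm past the edge, as predicted. Pushing on in small steps and easing the down-press.

play_rows --pt "0 0.001 -0.0003 0 15" --pt "0 0.001 0 0 15" --pt "0 0.001 0 0 15" --pt "0 0 0 0 15"

```text
time: 17.52
tool_pos: [0.5184, 0.0154, 0.066]
tcp_rot: [-2.299, -2.132, 0.009]
wrist_force: [-17.1, 1.3, 17.4]
width: 0.269
```

play_rows --pt "0 0.001 -0.0003 0 15" --pt "0 0.001 0 0 15" --pt "0 0.001 0 0 15" --pt "0 0 0 0 15"

```text
time: 18.02
tool_pos: [0.5206, 0.0152, 0.0661]
tcp_rot: [-2.298, -2.132, 0.011]
wrist_force: [-19.0, 1.0, 18.2]
width: 0.269
```

play_rows --pt "0 0.001 -0.0008 0 15" --pt "0 0.001 0 0 15" --pt "0 0.001 0 0 15" --pt "0 0 0 0 15"

```text
time: 18.52
tool_pos: [0.5238, 0.015, 0.0662]
tcp_rot: [-2.298, -2.132, 0.011]
wrist_force: [-15.6, 1.2, 13.7]
width: 0.267
```

play_rows --pt "0 0.001 -0.0005 0 15" --pt "0 0.001 0 0 15" --pt "0 0.001 0 0 15" --pt "0 0 0 0 15"

```text
time: 19.02
tool_pos: [0.527, 0.0147, 0.0663]
tcp_rot: [-2.298, -2.132, 0.01]
wrist_force: [-12.9, 0.3, 9.7]
width: 0.269
```

```bash
python3 look.py w6
```

```text
t 19.02 p [0.527  0.0147 0.0663] F [-12.9   0.3   9.7] w 22.9
jaw -4.3 tilt 0.53
tip fix -0.00043601428772582773 -0.0007445381865405429
```

play_rows --pt "0 0.001 -0.0003 0 15" --pt "0 0.001 0 0 15" --pt "0 0.001 0 0 15" --pt "0 0 0 0 15"

```text
time: 19.58
tool_pos: [0.5302, 0.0145, 0.0663]
tcp_rot: [-2.299, -2.132, 0.01]
wrist_force: [-10.6, 1.5, 6.5]
width: 0.264
```

play_rows --pt "0 0.001 -0.0002 0 15" --pt "0 0.001 0 0 15" --pt "0 0.001 0 0 15" --pt "0 0 0 0 15"

```text
time: 20.08
tool_pos: [0.5333, 0.0142, 0.0663]
tcp_rot: [-2.299, -2.132, 0.009]
wrist_force: [-10.6, 1.0, 5.5]
width: 0.267
```

```bash
python3 look.py w7; python3 - <<'E'
# track unit-top points between w5 (before lift) and w7; solve unit pitch+shift
from h import *
from workcell import *
ci=camera_info("wrist")
A=cv2.imread("pics/w5.png",0)
pts=None
for n in("w6","w7"):
    B=cv2.imread(f"pics/{n}.png",0)
    if pts is None:
        m=np.zeros_like(A);cv2.fillPoly(m,[np.array([(320,215),(525,215),(525,430),(300,440)])],255)
        pts=cv2.goodFeaturesToTrack(A,40,.02,10,mask=m)
    q,s,_=cv2.calcOpticalFlowPyrLK(A,B,pts,None,winSize=(31,31),maxLevel=4)
    b,_,_=cv2.calcOpticalFlowPyrLK(B,A,q,None,winSize=(31,31),maxLevel=4)
    ok=(np.abs(b-pts).max((1,2))<.5)
    f=lambda x:(x.reshape(-1,2)+.5)/1.4-.5+[260,60]
    c0={**ci,"pose":np.load("pics/w5.npy")};c1={**ci,"pose":np.load(f"pics/{n}.npy")}
    X0=ray(c0,f(pts[ok]),.082);T1=f(q[ok])
    def mv(p,X): # pitch about rear pads line (fixture x .073,z .046), slide along fixture x, y
        c,s=np.cos(FX[2]),np.sin(FX[2]);u=np.array([c,s,0]);v=np.array([-s,c,0])
        o=fx(FX,(.073,0,.046))[0];return (R.from_rotvec(p[0]*v).apply(X-o))+o+p[1]*u+p[2]*v
    r=least_squares(lambda p:(proj(c1,mv(p,X0))-T1).ravel(),[0,0,0],loss="soft_l1")
    print(n,ok.sum(),"pitch",r.x[0],"front lift mm",98*np.sin(r.x[0]),"slide mm",r.x[1:]*1e3,"rms",np.sqrt(np.median(r.fun**2)))
E
```

```text
t 20.07 p [0.5333 0.0142 0.0663] F [-10.6   1.    5.5] w 22.8
jaw -4.3 tilt 0.5
tip fix 0.0058518862443731195 -0.0007683351495576113
w6 11 pitch 0.13182079780869232 front lift mm 12.88105732479391 slide mm [-8.89097094  1.90116993] rms 1.228559850148391
w7 8 pitch -0.0863506862357685 front lift mm -8.451854647494327 slide mm [10.26555077 -1.868538  ] rms 1.666340159188453
```

View pics/w7.png

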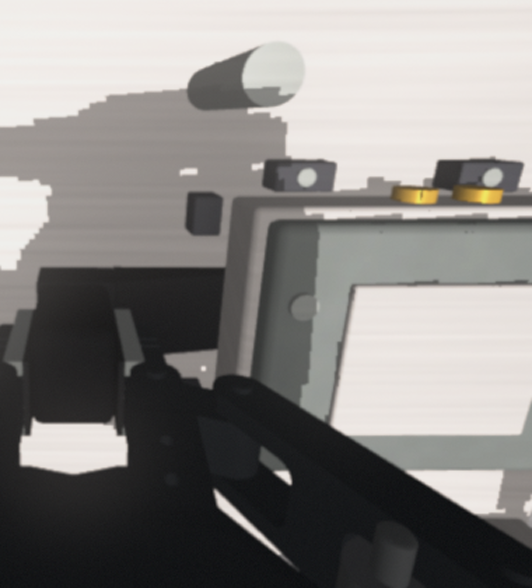

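Wrist view: the nose is under the front edge at (222,310), and the fingers are clear of the unit. The optical-flow fit is useless because moving shadows spoil it. I'll repeat it with hand-picked points from the two pictures.

```bash
python3 - <<'E'
from h import *
from workcell import *
ci=camera_info("wrist")
f=lambda x:(np.array(x,float)+.5)/1.4-.5+[260,60]
c0={**ci,"pose":np.load("pics/w5.npy")};c1={**ci,"pose":np.load("pics/w7.npy")}
# static check: side block hole, post top centre
for a,b,z in[((358,177),(307,177),.052),((350,74),(273,74),.096)]:
    print("static",(ray(c1,[f(b)],z)-ray(c0,[f(a)],z)).round(4))
a=f([(349,303),(400,282),(372,432),(323,222)]);b=f([(304,307),(353,286),(330,434),(277,223)])
X0=ray(c0,a,.082)
c,s=np.cos(FX[2]),np.sin(FX[2]);u=np.array([c,s,0]);v=np.array([-s,c,0]);o=fx(FX,(.073,0,.046))[0]
mv=lambda p:R.from_rotvec(p[0]*v).apply(X0-o)+o+p[1]*u+p[2]*v
r=least_squares(lambda p:(proj(c1,mv(p))-b).ravel(),[0,0,0]);print("lift",98*r.x[0],"slide",r.x[1:]*1e3,r.fun.round(1))
for L in(0,1.5,3,4.5,6):
    r=least_squares(lambda p:(proj(c1,mv([L/98,*p]))-b).ravel(),[0,0]);print(L,r.x*1e3,"rms",np.sqrt((r.fun**2).mean()).round(2))
st()
E
```

```text
static [[ 0.0001 -0.0001  0.    ]]
static [[-0.0002  0.0001  0.    ]]
lift 1.4903187805026268 slide [ 2.89723319 -0.63007675] [-0.  -0.8  0.7 -1.   0.2  0.5 -0.8  1.3]
0 [ 4.15093656 -1.14772873] rms 0.82
1.5 [ 2.88904026 -0.62672841] rms 0.77
3 [ 1.61211447 -0.11022212] rms 0.83
4.5 [0.32043371 0.40165997] rms 0.98
6 [-0.98572524  0.90878925] rms 1.2
t 20.12 p [0.5333 0.0142 0.0664] F [-9.8  0.8  5.9] w 22.7
jaw -4.3 tilt 0.49
```

play_rows --pt "0 0.001 0 0 15" --pt "0 0 0 0 15" --pt "0 0 0 0 15" --pt "0 0 0 0 15"

```text
time: 20.62
tool_pos: [0.5343, 0.0141, 0.0663]
tcp_rot: [-2.299, -2.132, 0.009]
wrist_force: [-10.0, 0.5, 6.2]
width: 0.27
```

```bash
python3 - <<'E'
from h import *
from workcell import *
st()
im=np.vstack([read_camera("top")[100:300,80:520],read_camera("scene")[190:370,100:540]])
cv2.imwrite("pics/fin.png",cv2.resize(im[...,::-1],None,fx=1.5,fy=1.5))
E
```

```text
t 20.62 p [0.5343 0.0141 0.0663] F [-10.    0.5   6.2] w 23.1
jaw -4.3 tilt 0.49
```

View pics/fin.png

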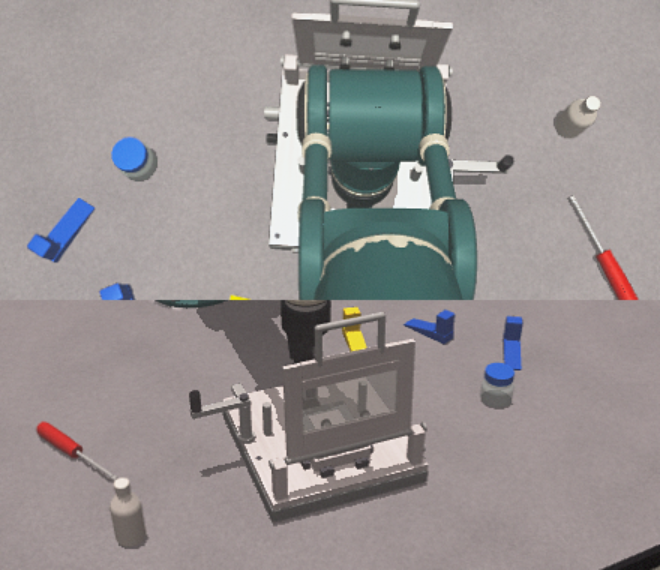

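The final view shows the cover upright (bar at the top), the latch swung out (knob at (506,162)), and the jar, dropper and screwdriver where they were. Handing in.

```bash
python3 -c "
from workcell import *
print(finish_job())"
```

```text
the job is handed in; nothing more can be done
None
```

I handed the job in at about 20.6 s. The latch is out at its stop (about 1.6 rad), the cover stands at about 1.5 rad, and the black wedge is still gripped, flat on the plate with its nose under the middle of the unit's front edge.

**Wedge and lift:** The wedge met the unit with its tip about 14 mm past the front edge (15 mm expected). I then pushed it about 18 mm further. Allowing for the unit's 1.5 mm slide, that should lift the edge about 3.2 mm. The wedge is tilted about 0.5° and sits within 1 mm of the plate. The grip is set to 80 N and the steady push is about 10 N.

**Last checks:** The final pictures show the latch out, the cover upright, and the jar, screwdriver and dropper where they were. The fingers were clear of the unit in the last close-up.

**Checks that failed or disagreed:**
- **Lift by camera:** The optical-flow check failed because of moving shadows. A fit on hand-picked points barely pinned the lift down: its best value was 1.5 mm with a 2.9 mm slide, and a 3 mm lift with a 1.6 mm slide fitted almost as well. So the lift figure rests mainly on the wedge travel.
- **Push force:** While the unit was sliding and starting to lift, the push reached about 19 N, because I was also pressing the wedge down onto the plate. Raising the tool slightly brought it back down.

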